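# Seat and lock the riving knife through the saw's open throat

## Robot

A 6-joint arm with a two-finger parallel gripper is mounted at the origin on the work surface. World frame = base frame: x ahead of the robot, y to its left, z up, the work surface at z = 0. Lengths are in mm, angles in degrees, forces in N, time in s.
With the tool pointing down it reaches from about 350 to 850 mm from the base axis. Payload 8.1 kg.
Tool frame: the origin (TCP) lies midway between the tips of the shut fingers; the grasp point (between the pads) lies 19 mm behind it; y points along the fingers, x is the direction in which the jaws open and shut, and the axes are right-handed (so a half turn about y gives the same grasp; the last joint's range is limited). The gripper opens to 85 mm and grips with 20 to 120 N. Pads are 22 mm wide; open, the fingers measure 114 mm over their backs; the gripper's body (76 mm by 85 mm) begins 54 mm behind the grasp point. The pads swing forward as they close: fully open they stand 13 mm farther back than shut.
Start: joints at [-80.065, 7.471, 85.268, -0, 87.261, -4.893], TCP at [153.573, -580.018, 231.292] pointing down, gripper open.
Joint ranges: [-169.43, 169.43], [-51.17, 129.36], [1.28, 143.12], [-76.62, 256.62], [0, 156.53], [-152.29, 152.29]. Speed limits (degrees/s): [136.94, 136.94, 159.86, 180, 180, 180].

## Interface

Orientations are given as [roll, pitch, yaw] about the fixed x, y, z axes, in that order (R = Rz(yaw) Ry(pitch) Rx(roll)).
In Python, from bench import r gives the robot as it stands.
- The arm moves only by the tool move_arm, never from a script. Its arguments are lists of equal length, an entry for each row: "linear": the shift along the tool's x, y, z normalised to -1 to 1, where 1 is 300 mm, a list of three; "twist": the turn, a rotation vector about the tool's x, y, z normalised to -1 to 1, where 1 is pi/2 rad, a list of three; "hand": the opening, from -1 (shut) to 1 (fully open). A call has 1 to 12 rows; each row is the pose to reach, as a shift and turn from the pose measured when the call began, along the tool's axes at that moment; what a row does not reach only later rows make up. A row lasts 1/12 s, in which the tool goes at most 41.7 mm and 7.16 degrees, less where a joint would pass 70% of its speed; a pose out of reach is approached as far as the arm can. A call with a number of a shift or a turn outside -1 to 1 is refused whole. A call with a gripper value outside its range is refused whole. The fingers move at their own pace and stop on an object; "force" is the grip in N (left out, the last holds). Time passes only in rows, so rows that repeat a pose let the fingers close. It gives the time, the measured TCP pose, the force and the opening at its end, in the units of the state.
- r.sense(): the state, without advancing time (a new reading comes with each control period).
- r.snapshot(name): name is "scene" or "top" or "wrist"; returns a dict with "frame" (400x640x3 uint8, red, green, blue), "range_z" (400x640 float32, mm along the optical axis (not along the pixel's ray), 0 where there is no reading), "intrinsics" (3x3 intrinsics, pixels), "R" (3x3) and "t" (3): a world point X has camera coordinates R X + t; the wrist camera has in their place "hand_eye" (4x4, takes a point from camera to tool coordinates, whose origin is the TCP and whose axes are the tool frame's). Camera axes: x right, y down, z forward; pixel columns grow to the right and rows downward; lengths in mm; the calibration is good to about 2 mm. The wrist camera is an equidistant fisheye: a pixel r from the principal point sees the ray r / f radians off the axis. A picture is of the moment at which its call begins: read the wrist's pose just before it.
- r.hand_in(): hands the job in, once; it reports no verdict.
The state is a dict: "time": time; "joint_pos": joint angles; "qd": joint speeds; "joint_efforts": joint torques, N m; "tool_pos": TCP position; "tcp_rot": TCP orientation; "ft_force": force on the tool from outside, world axes, zero at the start; "wrist_torque": the same for the moment, N m; "finger_gap": finger opening in mm.
Only numpy, scipy, OpenCV 4.12 (cv2) and the standard library are available. Lean on these libraries where they do the work, as an engineer would, in place of code of your own. Each camera call takes 0.05 s, during which the arm holds its last target. There are 200 camera calls.

## Task

The riving knife of this table saw has been put in its clamp and must be seated and locked before the blade goes back on. With the fingertips push the knife straight down until it is fully seated, then reach down through the open throat and press the red lock lever fully down, and bring the hand back up well clear of the saw's table. Touch nothing of the saw but the knife and the lever (above all not the rim of the throat), do not pull the knife up, and leave everything lying about undisturbed.

Things in the scene. Friction and masses are not known exactly. Their poses are not given: they have to be found in the camera images.
- saw_frame: All fixed parts of a compact table saw on the bench: black housing, light metal table 480 mm deep by 560 mm wide, fence, rails. Origin on the bench under the table's centre; x points to the saw's back, away from the robot, y to its left, z up. Table top 285 mm above the origin. A 55 mm high rip fence stands on the table 170 to 210 mm to the right (-y). The blade is off; its plane is y = 0.
- throat (a point): Centre of the open throat (rectangular hole in the saw's table, its throat plate taken off), level with the table's top, axes as the saw. The hole is 320 mm long (along x), 95 mm wide (along y), its sides 20 mm thick; four 12 mm ledges sit in its corners.
- knife_top (a point): Middle of the flat top edge of the riving knife, a thin upright steel plate (3 mm thick along y, top edge 44 mm long along x) in the blade plane in the back half of the throat. Nothing is above it. Seated, its top edge is 45 mm above the saw's table; at the start 12 to 16 mm higher. Axes as the saw.
- riving_knife (a joint): How far the riving knife has been pushed straight down into its clamp, m: 0.008 to 0.012 at the start, 0.024 fully seated on a firm stop. A push of 3 to 5 N slides it and it stays where it is left; pulling can draw it up.
- lever_pad (a point): Middle of the top face of the red finger pad (36 mm along x, 22 mm along y, 9 mm thick) at the front end of the lock lever, inside the throat, 31 mm left (+y) of the blade plane and 32 mm from the throat's left side. It starts 8 to 15 mm below the table's top and is 38 mm below when locked. Pressed, it goes almost straight down, and 3 to 5 mm to the front (-x).
- lock_lever (a joint): Angle of the lock lever pressed down from fully raised, rad: 0 to 0.06 at the start, 0.28 fully locked on a firm stop. Its pivot, across the saw, lies 110 mm behind (+x) the pad. A push of 3 to 5 N on the pad moves it, and it stays where it is left.
- throat_plate: red throat plate taken off the saw, 320 x 92 x 6 mm with a long slot, lying flat on the left of the saw's table; origin under its centre
- arbor_wrench: steel flat wrench, 190 mm long, 6 mm thick, lying on the saw's table between the opening and the rip fence; origin under its middle
- wax_tin: yellow tin of table wax, 64 mm across, 42 mm high, standing on the front right of the saw's table; origin under its centre
- push_stick: orange push stick, 370 mm long, 12 mm thick, lying on the saw's table to the right of the fence; origin under its middle
- saw_blade: steel saw blade, 210 mm across, 3 mm thick, lying flat on the bench to the left of the saw; origin under its centre
- glue_bottle: glue bottle, 60 mm across, 190 mm high, standing on the bench beside the saw; origin under its centre
- tape_measure: yellow tape measure, 70 x 38 x 66 mm, standing on the bench beside the saw; origin under its centre
- mug: blue mug, 82 mm across, 95 mm high, standing on the bench beside the saw; origin under its centre

How it is judged (in metres and radians):
On the way, in this order (a step that is already met when the one before it is completed fails the run):
1. The knife is pushed down to its seat while the lever is still up (value of joint riving_knife above 0.0222 m and value of joint lock_lever below 0.1 rad), for 0.1 s.
2. The lock lever is pressed fully down (value of joint lock_lever above 0.255 rad and value of joint riving_knife above 0.0222 m), for 0.1 s.
At the end, for the whole second after the job is handed in: The knife is seated (within 1.8 mm of its stop), the lock lever is down (within 0.025 rad of its stop, 3 mm at the pad), the fingers are back above the saw's table (grasp point over 60 mm above it), and every loose thing lies within 10 mm of where it was (all of step 2 and z of the grasp point in the frame of throat above 0.06 m and distance of each of throat_plate, arbor_wrench, wax_tin, push_stick, saw_blade, glue_bottle, tape_measure, mug from where it was at the start of the episode below 0.01 m); the robot touches nothing.
It fails at once if The robot touches the rim of the throat, the table, the fence or any other fixed part of the saw (contact force between any of the fingers, the arm and saw_frame above 1 N).
It fails at once if The knife is drawn up out of its clamp (value of joint riving_knife below 0.0055 m).
It fails at once if The lever is pressed well down while the knife is not seated (value of joint lock_lever above 0.12 rad and value of joint riving_knife below 0.0215 m).
It fails at once if A loose thing is lifted or pushed about (distance of any of throat_plate, arbor_wrench, wax_tin, push_stick, saw_blade, glue_bottle, tape_measure, mug from where it was at the start of the episode above 0.01 m).
It also fails if it takes over 51 s, if anything falls off the work surface, if the arm or the gripper's body presses on something with over 40 N, if the wrist force passes 120 N, or if a joint passes its speed limit or range.

## Working session

There is one attempt and no reset: what is moved stays moved. The work goes in short steps, Python scripts to look and compute and a tool call to move; the robot and the scene stay as the last step left them, time stands still between calls to the robot, and variables do not carry over. Pictures are saved under pics/ and viewed, on a budget of 10 in all, crops included, one or two more only if the job needs it, and the job is handed in when it is done.

Besides the shell and the picture viewer there is one more tool, called after ">>>" in YAML: its name, and indented under it one key for each argument. move_arm: Moves the arm, as the interface text tells. Scaled input: -1 to 1 covers 300 mm each way for a shift and pi/2 rad each way for a turn. Its arguments: {"type":"object","properties":{"linear":{"type":"array","items":{"type":"array","items":{"type":"number","minimum":-1,"maximum":1}}},"twist":{"type":"array","items":{"type":"array","items":{"type":"number","minimum":-1,"maximum":1}}},"hand":{"type":"array","items":{"type":"number"}},"force":{"type":"number"}},"required":["linear","twist","hand"]}

```bash
mkdir -p pics; ls; python3 - <<'E'
from bench import r
import cv2,numpy as np,pickle
s=r.sense();print(s)
d={}
for n in("scene","top"):
    d[n]=r.snapshot(n);cv2.imwrite(f"pics/{n}0.png",d[n]["frame"][:,:,::-1])
    print(n,d[n]["intrinsics"],d[n]["R"],d[n]["t"])
pickle.dump(d,open("d0.pkl","wb"))
E
```

```text
pics
{'time': 0.0, 'joint_pos': array([-8.00641523e+01,  7.51284614e+00,  8.53277628e+01, -4.93075701e-04,
        8.72598222e+01, -4.89632384e+00]), 'qd': array([ 0.03040163, -0.06825483,  0.0796896 ,  0.0239553 ,  0.06593715,
       -0.06233575]), 'joint_efforts': array([-2.43074101e-03, -5.69389558e+01, -5.00560391e+01, -1.95420785e-04,
        1.46358131e-02, -4.30274918e-05]), 'tool_pos': array([ 153.48813677, -579.49493098,  230.28252261]), 'tcp_rot': array([-89.99191856,   0.10010673, -75.16779741]), 'ft_force': array([-0.45213798,  0.92431227, -0.46488375]), 'wrist_torque': array([-0.03117042, -0.03290861,  0.04911272]), 'finger_gap': 85.83117090501042}
scene [[391.05010587   0.         317.70568483]
 [  0.         391.05010587 200.68771022]
 [  0.           0.           1.        ]] [[-0.41394484  0.91018701 -0.01446665]
 [ 0.68459413  0.30079402 -0.66396825]
 [-0.59998379 -0.28475001 -0.74762081]] [ 200.45399435 -211.59615421 1852.00899558]
top [[435.95101968   0.         324.01172343]
 [  0.         435.95101968 202.49839497]
 [  0.           0.           1.        ]] [[ 0.01866108 -0.99968432  0.01682318]
 [-0.98961952 -0.02086603 -0.14218939]
 [ 0.14249554 -0.01399513 -0.9896965 ]] [ -15.97244021  540.12863345 1764.92792812]
```

View pics/scene0.png

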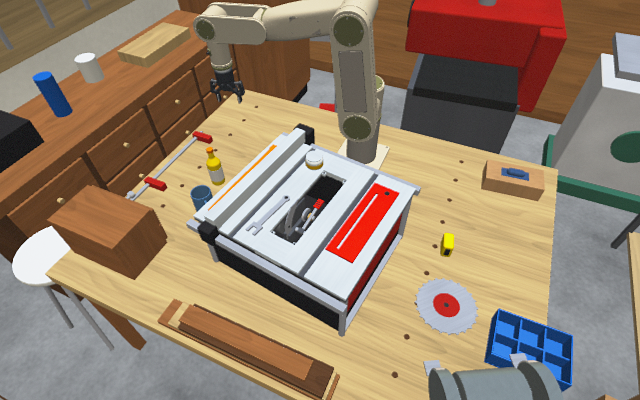

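View pics/top0.png

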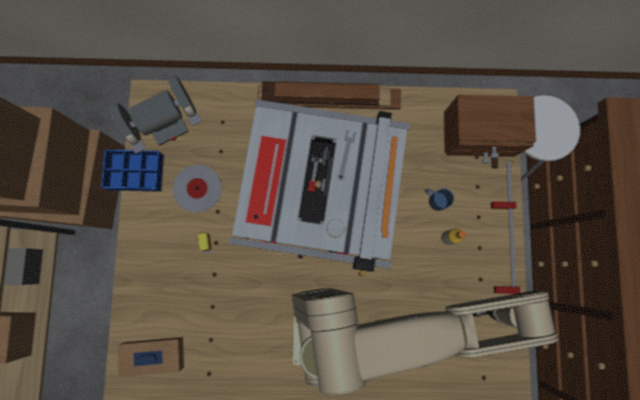

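```bash
cat > h.py <<'E'
import numpy as np,cv2,pickle
def cloud(c):
    z=c["range_z"].astype(float);v,u=np.mgrid[:400,:640];K=c["intrinsics"]
    P=np.stack([(u-K[0,2])/K[0,0]*z,(v-K[1,2])/K[1,1]*z,z],-1)
    X=(P-c["t"])@c["R"];X[z==0]=np.nan;return X
def cast(c,uv,h):
    K=c["intrinsics"];uv=np.atleast_2d(uv).astype(float)
    d=np.c_[(uv-[K[0,2],K[1,2]])/K[0,0],np.ones(len(uv))]@c["R"]
    o=-c["R"].T@c["t"];return o+d*((h-o[2])/d[:,2])[:,None]
E
python3 - <<'E'
from h import *
d=pickle.load(open("d0.pkl","rb"))
t=d["top"];X=cloud(t);f=t["frame"].astype(int)
g=f.max(2);m=np.zeros((400,640),np.uint8);m[125:230,290:345]=((g<75)[125:230,290:345])
cs,_=cv2.findContours(m,cv2.RETR_EXTERNAL,cv2.CHAIN_APPROX_NONE);c=max(cs,key=cv2.contourArea)
W=cast(t,c[:,0],285);q=cv2.minAreaRect(W[:,:2].astype(np.float32));print("throat",q)
print("tablez",np.nanmedian(X[215:235,285:300,2]),np.nanmedian(X[130:150,280:290,2]))
for n in d:
    c=d[n];X=cloud(c);f=c["frame"].astype(int)
    red=(f[:,:,0]>110)&(f[:,:,1]<70)&(f[:,:,2]<70)
    k,l,s,ce=cv2.connectedComponentsWithStats(red.astype(np.uint8))
    for i in range(1,k):
        if s[i,4]>15: 
            print(n,s[i],ce[i],np.nanmedian(X[l==i],0),cast(c,ce[i],273)[0])
a=cv2.resize(t["frame"][125:235,285:365],None,fx=5,fy=5,interpolation=cv2.INTER_CUBIC)
b=cv2.resize(d["scene"]["frame"][165:255,235:355],None,fx=3.3,fy=3.3,interpolation=cv2.INTER_CUBIC)
o=np.zeros((550,800,3),np.uint8);o[:,:400]=a;o[:b.shape[0],404:404+b.shape[1]]=b[:,:396]
cv2.imwrite("pics/crop.png",np.clip(o[:,:,::-1]*1.3,0,255).astype(np.uint8))
E
```

```text
throat ((589.8251953125, 25.196701049804688), (90.53558349609375, 313.3492431640625), 82.37432861328125)
tablez 285.9474993074595 286.44862091555154
scene [ 407    0  160  111 9762] [493.53267773  35.01813153] [-1102.26633476   423.89070946   187.01676381] [-877.76245635  402.50587534  273.        ]
scene [320 104  15   8  92] [327.7826087  106.67391304] [-1203.89082653  -682.58621584  -687.24965535] [  55.65000566 -143.71733786  273.        ]
scene [193 132  19  12 125] [202.2   136.896] [ 210.55589109 -747.22715723   31.52388885] [ 435.00778342 -515.79968675  273.        ]
scene [144 177  22  14 153] [155.09150327 183.37254902] [ 558.29265881 -747.50207843   32.83449896] [ 712.4305994  -516.70397136  273.        ]
scene [ 326  184   73   79 2106] [362.42307692 222.99952517] [602.66184616 213.03301422 292.20147076] [586.36776029 206.23812177 273.        ]
scene [313 198  11  11  68] [318.19117647 203.42647059] [571.25350713  45.26689104 276.81888555] [567.73813996  44.07345218 273.        ]
scene [391 217  10  21  38] [396.42105263 226.71052632] [449.06262319 295.14207975 135.61758759] [557.38108894 308.6450248  273.        ]
scene [347 244  38  67 305] [364.03278689 277.84262295] [700.55149353 261.1415704  145.17425857] [770.37231301 278.47122239 273.        ]
scene [434 294  26  23 441] [446.06122449 304.93197279] [599.46946964 534.29332801   4.6876583 ] [759.07183548 507.26756443 273.        ]
top [ 247  137   39   88 1803] [264.9733777  180.53521908] [577.77271127 213.28984958 291.51681148] [582.24925346 212.80957012 273.        ]
top [309 181   6  10  31] [311.5483871  185.29032258] [567.9407245   42.93732944 275.31408849] [568.46211785  44.27336928 273.        ]
```

View pics/crop.png

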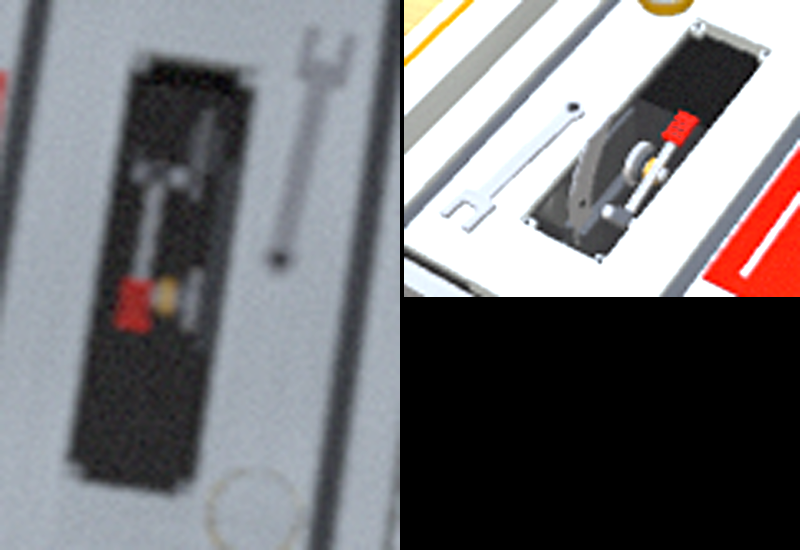

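The top view shows the throat as a dark rectangle about 90 x 313 mm with a yaw of about -7.6°. The red pad is at px (311,185), about world (568,44,275). The knife plate is faint around px (326,155). I'll move above the throat for a wrist view.

>>> move_arm:
  linear:
    - [0,-0.5,0]
    - [0,-0.6,0]
    - [0,-0.75,0]
    - [0,-0.9,0]
    - [-0.1,-0.9,0.11]
    - [-0.2,-0.9,0.23]
    - [-0.3,-0.9,0.35]
    - [-0.4,-0.9,0.47]
    - [-0.5,-0.9,0.59]
    - [-0.6,-0.9,0.71]
    - [-0.7,-0.9,0.83]
    - [-0.79,-0.9,0.94]
  twist:
    - [0,0,0]
    - [0,0,0]
    - [0,0,0]
    - [0,0,0]
    - [0,0,0]
    - [0,0,0]
    - [0,0,0]
    - [0,0,0]
    - [0,0,0]
    - [0,0,0]
    - [0,0,0]
    - [0,0,0]
  hand: [-1,-1,-1,-1,-1,-1,-1,-1,-1,-1,-1,-1]

```text
time: 1.1
tool_pos: [322.7, -337.7, 498.8]
tcp_rot: [-90.0, 0.1, -75.2]
ft_force: [0.8, -0.5, -0.4]
finger_gap: 0.2
```

>>> move_arm:
  linear:
    - [-0.1,0,0.1]
    - [-0.2,0,0.2]
    - [-0.3,0,0.3]
    - [-0.4,0,0.4]
    - [-0.5,0,0.5]
    - [-0.6,0,0.6]
    - [-0.7,0,0.7]
    - [-0.8,0,0.8]
    - [-0.88,0,0.9]
    - [-0.95,0,0.99]
    - [-0.95,0,0.99]
    - [-0.95,0,0.99]
  twist:
    - [0,-0.07,0]
    - [0,-0.14,0]
    - [0,-0.21,0]
    - [0,-0.28,0]
    - [0,-0.35,0]
    - [0,-0.42,0]
    - [0,-0.49,0]
    - [0,-0.56,0]
    - [0,-0.63,0]
    - [0,-0.7,0]
    - [0,-0.75,0]
    - [0,-0.75,0]
  hand: [-1,-1,-1,-1,-1,-1,-1,-1,-1,-1,-1,-1]

```text
time: 2.1
tool_pos: [537.8, 15.7, 497.4]
tcp_rot: [-89.9, 0.2, -7.3]
ft_force: [-0.1, 0.1, -0.0]
finger_gap: -0.1
```

```bash
python3 - <<'E'
from bench import r
from h import *
s=r.sense();w=r.snapshot("wrist");w["tool_pos"]=s["tool_pos"];w["tcp_rot"]=s["tcp_rot"]
print(s["tool_pos"],s["tcp_rot"],s["joint_pos"],s["finger_gap"]);print(w["intrinsics"],w["hand_eye"])
pickle.dump(w,open("w1.pkl","wb"));cv2.imwrite("pics/w1.png",w["frame"][:,:,::-1])
E
```

```text
[537.75218468  15.70201247 497.43982871] [-89.91985413   0.22185991  -7.27430518] [-3.85213481e+00  1.28884833e+00  6.40277829e+01  1.02802447e-01
  1.14900014e+02  3.46543280e+00] -0.13369658450977492
[[309.70691629   0.         320.44060199]
 [  0.         309.70691629 197.24840391]
 [  0.           0.           1.        ]] [[ 9.99999437e-01  9.80355916e-04  4.05142505e-04 -4.81742495e-01]
 [-8.77471225e-05 -3.04173618e-01  9.52616608e-01 -1.42047155e+02]
 [ 1.05713699e-03 -9.52616108e-01 -3.04173361e-01  7.78754935e+01]
 [ 0.00000000e+00  0.00000000e+00  0.00000000e+00  1.00000000e+00]]
```

View pics/w1.png

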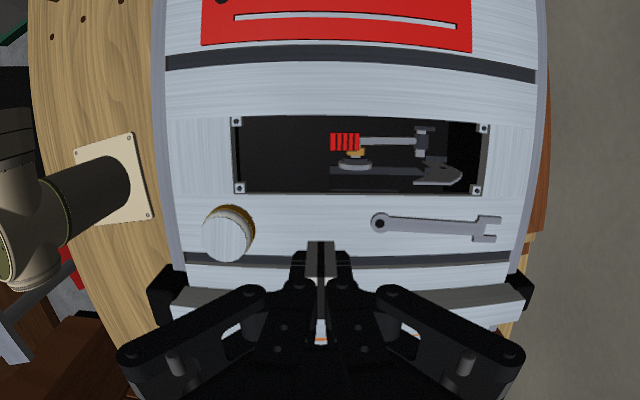

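```bash
cat >> h.py <<'E'
from scipy.spatial.transform import Rotation as Ro
EX=np.array([np.cos(np.radians(-7.6)),np.sin(np.radians(-7.6))]);EY=np.array([-EX[1],EX[0]])
def wrays(w,uv):
    K=w["intrinsics"];p=(np.asarray(uv,float)-[K[0,2],K[1,2]])/K[0,0];th=np.linalg.norm(p,axis=-1,keepdims=True)
    d=np.concatenate([p*np.tan(th)/np.maximum(th,1e-9),np.ones_like(th)],-1)
    H=w["hand_eye"];R=Ro.from_euler("xyz",w["tcp_rot"],degrees=True).as_matrix()
    return R@H[:3,3]+w["tool_pos"], d@H[:3,:3].T@R.T
def wcloud(w):
    v,u=np.mgrid[:400,:640];o,d=wrays(w,np.stack([u,v],-1));X=o+d*w["range_z"][...,None].astype(float);X[w["range_z"]==0]=np.nan;return X
def wcast(w,uv,h):
    o,d=wrays(w,np.atleast_2d(uv));return o+d*((h-o[2])/d[:,2])[:,None]
def saw(X,c=(589.8,25.2)): # throat frame xy
    q=X[...,:2]-np.array(c);return np.stack([q@EX,q@EY,X[...,2]],-1)
E
python3 - <<'E'
from h import *
w=pickle.load(open("w1.pkl","rb"));X=wcloud(w);f=w["frame"].astype(int)
print("table",np.nanmedian(X[80:105,250:480,2]))
# throat: non-bright inside box
m=np.zeros((400,640),np.uint8);m[108:205,222:500]=(f.max(2)<120)[108:205,222:500]
m=cv2.morphologyEx(m,cv2.MORPH_CLOSE,np.ones((15,15)))
c=max(cv2.findContours(m,0,1)[0],key=cv2.contourArea);print(cv2.boundingRect(c))
C=wcast(w,c[:,0],285.9);q=cv2.minAreaRect(C[:,:2].astype(np.float32));print(q)
red=(f[...,0]>100)&(f[...,1]<60)&(f[...,2]<60);red[:120]=0;red[160:]=0
print("pad cloud",np.nanmedian(X[red],0),wcast(w,np.argwhere(red)[:,::-1].mean(0),276))
S=saw(X);S[:,:222]=np.nan;S[:108]=np.nan;S[205:]=np.nan;S[:,500:]=np.nan
P=S[red];print("pad saw",np.nanpercentile(P,[2,50,98],0))
k=(S[...,2]>315);print(k.sum(),np.argwhere(k).min(0),np.argwhere(k).max(0));print("knife",np.nanpercentile(S[k],[1,50,99],0))
for h in(300,320,330,336,340,344):
    kk=S[...,2]>h
    if kk.any():print(h,kk.sum(),np.nanmin(S[kk],0),np.nanmax(S[kk],0))
cv2.imwrite("pics/w1c.png",cv2.resize(np.clip(w["frame"][105:205,310:500,::-1]*1.8,0,255).astype(np.uint8),None,fx=4,fy=4,interpolation=cv2.INTER_CUBIC))
E
```

```text
table 284.4297313136086
(230, 115, 260, 81)
((591.0169067382812, 24.909591674804688), (94.51564025878906, 318.8680725097656), 82.4753189086914)
pad cloud [567.75363132  43.67337029 275.58424123] [[569.43156219  43.57371792 276.        ]]
pad saw [[-40.50341855   4.68976783 272.35562702]
 [-24.06364174  15.58348924 275.59190812]
 [ -6.98147162  25.12539393 278.25742539]]
376 [175 412] [184 459]
knife [[ 42.5530106  -17.52759719 316.29258406]
 [ 71.8623135  -14.85683364 338.41769584]
 [105.88736098 -13.9352255  345.77006425]]
300 472 [ 42.10657052 -18.00800737 300.20949369] [116.12428284 -13.76029898 346.40624137]
320 336 [ 42.10657052 -17.64515173 320.9963274 ] [104.01688244 -13.76029898 346.40624137]
330 253 [ 42.10657052 -17.64515173 330.7668169 ] [ 96.89768507 -13.76029898 346.40624137]
336 201 [ 42.10657052 -17.64515173 336.98603789] [ 92.00720982 -13.76029898 346.40624137]
340 151 [ 42.10657052 -17.64515173 340.33901522] [ 89.27517096 -13.83662211 346.40624137]
344 99 [ 42.10657052 -17.5114128  344.01355131] [ 85.60638639 -13.92508776 346.40624137]
```

View pics/w1c.png

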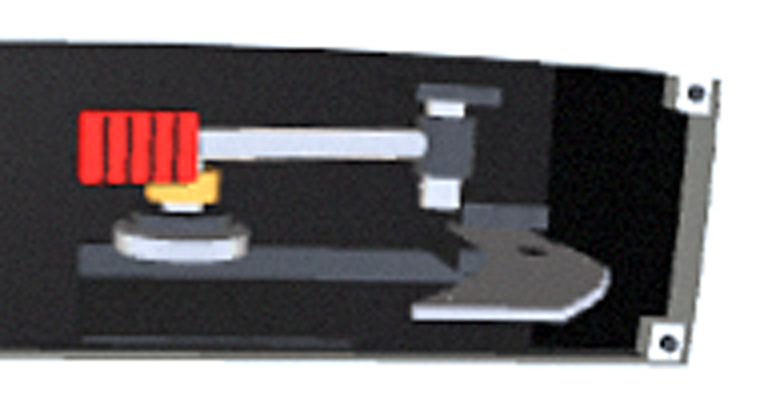

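```bash
python3 - <<'E'
from h import *
w=pickle.load(open("w1.pkl","rb"));X=wcloud(w);R=Ro.from_euler("xyz",w["tcp_rot"],degrees=True).as_matrix()
T=(X-w["tool_pos"])@R;m=np.isfinite(T[...,0])&(abs(T[...,0])<120)&(abs(T[...,2])<60)&(T[...,1]<20)
for a in range(-160,20,10):
    P=T[m&(T[...,1]>=a)&(T[...,1]<a+10)]
    if len(P):print(a,len(P),P.min(0).round(),P.max(0).round())
E
```

```text
-110 826 [ -20. -103.   18.] [  19. -100.   22.]
-100 8804 [ -61. -100.   -6.] [ 60. -90.  22.]
-90 9279 [-62. -90.  -3.] [ 62. -80.  19.]
-80 7098 [-58. -80. -10.] [ 57. -70.  18.]
-70 4233 [-50. -70. -10.] [ 49. -60.  18.]
-60 5020 [-42. -60. -11.] [ 42. -50.  15.]
-50 2004 [-34. -50. -12.] [ 33. -40.  15.]
-40 790 [-16. -40. -11.] [ 15. -30.  13.]
-30 677 [-14. -30.   6.] [ 13. -20.  12.]
-20 601 [-14. -20.   6.] [ 13. -10.  12.]
-10 224 [-13. -10.   6.] [12. -3. 12.]
```

The knife's top edge is visible at px (412–459,175–184). From it the knife top comes out at world (651,1.5,345), and the pad at (568,44,276). The closed hand clears the knife when it works at the pad. Next I'll go above the knife.

>>> move_arm:
  linear:
    - [0.1,0.05,0]
    - [0.2,0.1,0]
    - [0.3,0.15,0]
    - [0.381,0.2,0]
    - [0.381,0.3,0]
    - [0.381,0.4,0]
    - [0.381,0.45,0]
    - [0.381,0.45,0]
    - [0.381,0.45,0]
    - [0.381,0.45,0]
  twist:
    - [0,0,0]
    - [0,0,0]
    - [0,0,0]
    - [0,0,0]
    - [0,0,0]
    - [0,0,0]
    - [0,0,0]
    - [0,0,0]
    - [0,0,0]
    - [0,0,0]
  hand: [-1,-1,-1,-1,-1,-1,-1,-1,-1,-1]

```text
time: 2.98
tool_pos: [650.3, -1.6, 365.6]
tcp_rot: [-89.9, -0.0, -7.8]
ft_force: [0.4, 0.4, 0.9]
finger_gap: 0.2
```

```bash
python3 - <<'E'
from bench import r
from h import *
s=r.sense();w=r.snapshot("wrist");w["tool_pos"]=s["tool_pos"];w["tcp_rot"]=s["tcp_rot"]
print(s["tool_pos"],s["tcp_rot"],s["ft_force"],saw(s["tool_pos"]))
pickle.dump(w,open("w2.pkl","wb"));cv2.imwrite("pics/w2.png",w["frame"][:,:,::-1])
E
```

```text
[650.34138848  -1.5732545  365.61814162] [-8.99321788e+01 -3.46299009e-02 -7.81870367e+00] [0.39566553 0.40348496 0.87328301] [ 63.55049909 -18.53108043 365.61814162]
```

View pics/w2.png

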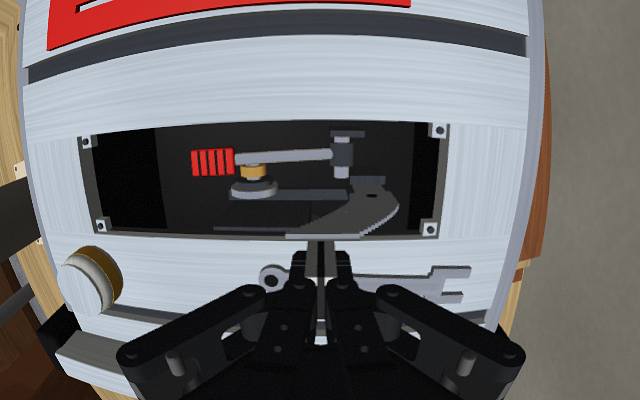

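>>> move_arm:
  linear:
    - [0,0.02,0.01]
    - [0,0.04,0.01]
    - [0,0.06,0.01]
    - [0,0.07,0.01]
    - [0,0.08,0.01]
    - [0,0.09,0.01]
    - [0,0.1,0.01]
    - [0,0.1,0.01]
    - [0,0.1,0.01]
  twist:
    - [0,0,0]
    - [0,0,0]
    - [0,0,0]
    - [0,0,0]
    - [0,0,0]
    - [0,0,0]
    - [0,0,0]
    - [0,0,0]
    - [0,0,0]
  hand: [-1,-1,-1,-1,-1,-1,-1,-1,-1]

```text
time: 3.78
tool_pos: [651.0, 1.7, 335.6]
tcp_rot: [-89.9, -0.1, -7.8]
ft_force: [-0.4, 0.6, -0.7]
finger_gap: 0.5
```

>>> move_arm:
  linear:
    - [0,0.007,0]
    - [0,0.014,0]
    - [0,0.02,0]
  twist:
    - [0,0,0]
    - [0,0,0]
    - [0,0,0]
  hand: [-1,-1,-1]

```text
time: 4.03
tool_pos: [651.1, 1.6, 329.8]
tcp_rot: [-89.9, -0.1, -7.8]
ft_force: [-2.1, -0.2, 13.8]
finger_gap: 0.4
```

```bash
python3 - <<'E'
from bench import r
from h import *
s=r.sense();w=r.snapshot("wrist");w["tool_pos"]=s["tool_pos"];w["tcp_rot"]=s["tcp_rot"]
print(s["tool_pos"],s["tcp_rot"],s["ft_force"],saw(s["tool_pos"]))
S=saw(wcloud(w));k=(abs(S[...,1]+15.5)<4)&(S[...,2]>300)&(S[...,0]>80)&(S[...,0]<125)
print(k.sum(),np.nanpercentile(S[k],[1,50,99],0))
cv2.imwrite("pics/w3.png",cv2.resize(w["frame"][100:320,180:480,::-1],None,fx=2,fy=2))
E
```

```text
[651.08099524   1.5873727  329.7957216 ] [-8.99351102e+01 -8.93934226e-02 -7.78337618e+00] [-2.10823068 -0.15407102 13.82418553] [ 63.86559566 -15.30039991 329.7957216 ]
2194 [[ 80.48334967 -19.2549625  300.7403847 ]
 [ 97.7396353  -14.75579954 386.37210282]
 [120.85933433 -11.53932827 425.1427566 ]]
```

View pics/w3.png

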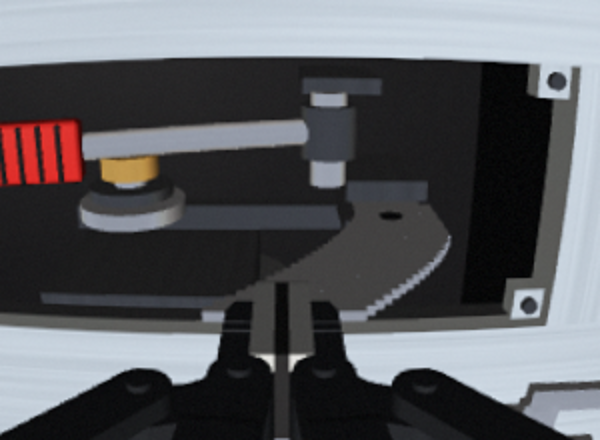

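>>> move_arm:
  linear:
    - [0,0.005,0]
    - [0,0.008,0]
    - [0,0.008,0]
    - [0,0.008,0]
    - [0,0.008,0]
  twist:
    - [0,0,0]
    - [0,0,0]
    - [0,0,0]
    - [0,0,0]
    - [0,0,0]
  hand: [-1,-1,-1,-1,-1]

```text
time: 4.5
tool_pos: [651.3, 1.6, 329.8]
tcp_rot: [-89.9, -0.2, -7.8]
ft_force: [-3.6, -0.0, 11.9]
finger_gap: 0.2
```

The fingers are on the knife's top edge, at crop px (205–370,310). The position holds at z 329.8 with about 12 N, against an expected 330, so the knife is seated on its stop. I'll lift off and go over the pad.

>>> move_arm:
  linear:
    - [0,-0.1,0]
    - [0,-0.2,0]
    - [0,-0.3,0]
    - [0,-0.3,0]
    - [-0.1,-0.3,0.05]
    - [-0.2,-0.3,0.1]
    - [-0.311,-0.3,0.109]
    - [-0.311,-0.25,0.109]
    - [-0.311,-0.2,0.109]
    - [-0.311,-0.2,0.109]
    - [-0.311,-0.2,0.109]
  twist:
    - [0,0,0]
    - [0,0,0]
    - [0,0,0]
    - [0,0,0]
    - [0,0,0]
    - [0,0,0]
    - [0,0,0]
    - [0,0,0]
    - [0,0,0]
    - [0,0,0]
    - [0,0,0]
  hand: [-1,-1,-1,-1,-1,-1,-1,-1,-1,-1,-1]

```text
time: 5.42
tool_pos: [562.5, 46.6, 388.2]
tcp_rot: [-89.9, -0.1, -7.8]
ft_force: [-0.2, 0.2, -0.2]
finger_gap: -0.2
```

```bash
python3 - <<'E'
from bench import r
from h import *
s=r.sense();w=r.snapshot("wrist");w["tool_pos"]=s["tool_pos"];w["tcp_rot"]=s["tcp_rot"]
print(s["tool_pos"],s["tcp_rot"],s["ft_force"],saw(s["tool_pos"]))
X=wcloud(w);S=saw(X);f=w["frame"].astype(int)
k=(abs(S[...,1]+15.5)<5)&(S[...,2]>310)&(S[...,0]>40)&(S[...,0]<125)&(S[...,2]<350)
print("knife",k.sum(),np.nanpercentile(S[k],[1,50,99],0))
red=(f[...,0]>100)&(f[...,1]<60)&(f[...,2]<60)&(abs(S[...,1])<45)&(S[...,2]<283)
print("pad",red.sum(),np.nanpercentile(S[red],[2,50,98],0),np.nanmedian(X[red],0))
n=(f[...,0]>120)&(f[...,2]<100)&(f[...,1]>90)&(abs(S[...,1])<45)&(abs(S[...,0])<60)
print("nut",n.sum(),np.nanpercentile(S[n],[2,50,98],0))
cv2.imwrite("pics/w4.png",w["frame"][:,:,::-1])
E
```

```text
[562.46308338  46.55956966 388.21002087] [-89.94646735  -0.11318542  -7.7850274 ] [-0.23759035  0.22092026 -0.2217568 ] [-29.92171615  17.55645547 388.21002087]
knife 723 [[ 43.14059481 -17.39667791 310.30508564]
 [ 69.3793476  -14.77683084 322.96690207]
 [ 98.62976612 -13.84364652 330.48586645]]
pad 799 [[-40.71651997   4.63812504 272.31358875]
 [-23.58030215  15.77437484 275.48901096]
 [ -6.22038717  25.61407448 278.2149568 ]] [568.3651593   43.99223686 275.48901096]
nut 51 [[ -3.44741268  -9.79761098 218.02473195]
 [  2.97746865  -6.47405855 223.74989977]
 [  7.88381867  10.24174313 265.55989456]]
```

View pics/w4.png

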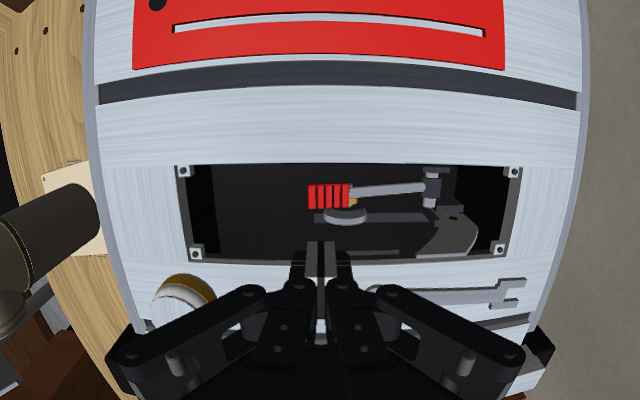

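The knife's top now measures z 330.5, so it is seated. The pad is at px (329,196), directly below the fingertips and well clear of the rim. Now I descend.

>>> move_arm:
  linear:
    - [0,0.1,0]
    - [0,0.2,0]
    - [0,0.28,0]
    - [0,0.32,0]
    - [0,0.34,0]
    - [0,0.355,0]
    - [0,0.37,0]
    - [0,0.385,0]
    - [0,0.4,0]
    - [0,0.415,0]
    - [0,0.43,0]
    - [0,0.44,0]
  twist:
    - [0,0,0]
    - [0,0,0]
    - [0,0,0]
    - [0,0,0]
    - [0,0,0]
    - [0,0,0]
    - [0,0,0]
    - [0,0,0]
    - [0,0,0]
    - [0,0,0]
    - [0,0,0]
    - [0,0,0]
  hand: [-1,-1,-1,-1,-1,-1,-1,-1,-1,-1,-1,-1]

```text
time: 6.47
tool_pos: [563.3, 46.7, 257.1]
tcp_rot: [-89.9, -0.2, -7.8]
ft_force: [-3.3, 0.9, 3.8]
finger_gap: -0.2
```

>>> move_arm:
  linear:
    - [0,0.01,0]
    - [0,0.02,0]
    - [0,0.03,0]
    - [0,0.036,0]
    - [0,0.042,0]
    - [0,0.042,0]
    - [0,0.042,0]
    - [0,0.042,0]
  twist:
    - [0,0,0]
    - [0,0,0]
    - [0,0,0]
    - [0,0,0]
    - [0,0,0]
    - [0,0,0]
    - [0,0,0]
    - [0,0,0]
  hand: [-1,-1,-1,-1,-1,-1,-1,-1]

```text
time: 7.13
tool_pos: [563.4, 46.7, 246.6]
tcp_rot: [-89.9, -0.3, -7.8]
ft_force: [-10.7, -1.0, 16.3]
finger_gap: 0.3
```

>>> move_arm:
  linear:
    - [0,0.008,0]
    - [0,0.014,0]
    - [0,0.014,0]
    - [0,0.014,0]
  twist:
    - [0,0,0]
    - [0,0,0]
    - [0,0,0]
    - [0,0,0]
  hand: [-1,-1,-1,-1]

```text
time: 7.47
tool_pos: [563.6, 46.8, 246.3]
tcp_rot: [-89.9, -0.4, -7.8]
ft_force: [-15.3, 0.9, 24.7]
finger_gap: 0.3
```

The position does not change at 25 N, so this is the firm stop. I'll retract straight up.

>>> move_arm:
  linear:
    - [0,-0.02,0]
    - [0,-0.06,0]
    - [0,-0.15,0]
    - [0,-0.25,0]
    - [0,-0.35,0]
    - [0,-0.45,0]
    - [0,-0.55,0]
    - [0,-0.6,0]
    - [0,-0.6,0]
    - [0,-0.6,0]
    - [0,-0.6,0]
  twist:
    - [0,0,0]
    - [0,0,0]
    - [0,0,0]
    - [0,0,0]
    - [0,0,0]
    - [0,0,0]
    - [0,0,0]
    - [0,0,0]
    - [0,0,0]
    - [0,0,0]
    - [0,0,0]
  hand: [-1,-1,-1,-1,-1,-1,-1,-1,-1,-1,-1]

```text
time: 8.38
tool_pos: [562.2, 46.6, 424.9]
tcp_rot: [-89.9, -0.3, -7.8]
ft_force: [-1.1, 0.4, -0.8]
finger_gap: 0.3
```

```bash
python3 - <<'E'
from bench import r
from h import *
s=r.sense();w=r.snapshot("wrist");w["tool_pos"]=s["tool_pos"];w["tcp_rot"]=s["tcp_rot"]
print(s["tool_pos"],s["ft_force"],abs(s["qd"]).max())
X=wcloud(w);S=saw(X);f=w["frame"].astype(int)
k=(abs(S[...,1]+15.5)<5)&(S[...,2]>310)&(S[...,0]>40)&(S[...,0]<125)&(S[...,2]<350)
print("knife",k.sum(),np.nanpercentile(S[k],[1,50,99],0))
red=(f[...,0]>100)&(f[...,1]<60)&(f[...,2]<60)&(abs(S[...,1])<45)&(S[...,2]<283)
print("pad",red.sum(),np.nanpercentile(S[red],[2,50,98],0))
cv2.imwrite("pics/w5.png",w["frame"][:,:,::-1])
E
```

```text
[562.24915718  46.60118957 424.90703806] [-1.13822014  0.40862854 -0.80607103] 1.356491956661989
knife 535 [[ 43.15871635 -17.28479571 310.37588094]
 [ 69.56100289 -14.77292009 323.40386229]
 [ 98.69775891 -13.86727221 330.48555958]]
pad 544 [[-45.98019933   4.73975223 242.47653379]
 [-27.79697624  15.75152134 246.05347806]
 [-11.84356544  25.26032535 248.97619052]]
```

View pics/w5.png

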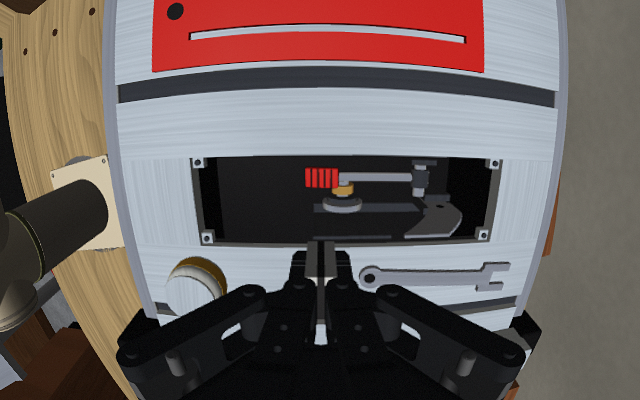

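The pad at px (322,178) now measures z 246, about 39 mm below the table, so the lever is locked. The knife's top is at z 330.5 and the hand is well above the table. I'll hand the job in.

```bash
python3 -c "
from bench import r
print(r.hand_in())"
```

```text
the job is handed in; nothing more can be done
None
```

The knife is seated, the lock lever is pressed fully down, the hand is back up, and I have handed the job in. The hand-in gives no verdict.

- **Knife:** I pushed it down with the shut fingertips until it stopped moving under about 12 N. After the lift-off and again at the end, its top measured z 330.5 mm, 45–46 mm above the saw's table. It was not drawn up.
- **Lever:** I pressed the pad straight down through the throat until it stopped moving under about 25 N. The pad now measures z 246 mm, about 39 mm below the table's top.
- **Hand:** The fingertips finished at z 425 mm, about 140 mm above the table. The force reading was about 1 N, which is the sensor noise level.
- **Surroundings:** I felt no unexpected contact on any move. The throat plate, wrench and wax tin looked undisturbed in the last wrist view. I did not measure the loose things again with the fixed cameras.
- **Disagreement:** While the knife was sliding, one reading showed about 0 N instead of the expected 3–5 N. The camera measurements afterwards confirmed it had gone down.

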